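# Nest the spice scoops on the travel hook

## Task

Pack the spice scoops for the road as one nest on the hook of their stand, where the smallest already hangs: hang the middle scoop next, then the largest, each with its eye over the hook bar and its bowl over the bowl before it. Push each one past the sprung brass keeper and press it firmly, but without forcing, until the nest is felt to be hard up against the rubber stop; then let go. Leave the jar, cup and spice jar around the work standing where they are.

Things in the scene. Friction and masses are not known exactly. Their poses are not given: they have to be found in the camera images.
- stand: Hook stand, fixed to the table: dark steel base 150 x 120 x 8 mm, round post 20 mm thick, dark sleeve 20 x 20 x 50 mm on top with a thumbscrew. Origin on the table at the post's axis, z up. Its hook points along its own -x (roughly to the robot). The bar's axis is level, at y = 0, z = 0.180 of this frame. Arm, bar and stop are rigid.
- sleeve_mouth (a point): Front of the sleeve, on the bar's axis (stand x = -0.035). A telescoping arm comes out of it, locked at a reach that no reading gives: its black rubber stop, an upright plate 18 mm wide from 10 mm above to 58 mm below the axis, has its face 20 to 44 mm in front of this point. From there a round steel bar, 7 mm thick, runs 70 mm further along -x to its rounded end.
- keeper (a joint): Sprung brass wedge, 4 mm wide, in the bar's top. rad: 0 = up (rear edge 6 mm above the bar), 0.27 = pressed level. Upright rear face 36 mm in front of the stop's face; ramp runs 22 mm on from there towards the bar's end. A handle pushed in rides up the ramp, presses it down (push of 1 to 5 N) and it springs up behind; past it a scoop slides freely. Room behind it: three handles and 18 mm.
- scoop_small: Smallest steel scoop, 80 g, hanging behind the keeper, free to slide. All scoops: flat upright handle 6 mm thick, 12 mm eye near its top, bowl below. Origin: eye's centre, mid-thickness; z up the handle, y across; bowl bulges to -x, mouth faces +x, flush with the handle's back (x = +3 mm). Top 11 mm above origin. Handle 18 mm wide; bowl 40 wide, 28 deep, from 59 to 91 mm below the origin.
- scoop_medium: Middle scoop, 85 to 140 g, first standing on its bowl on the table, eye 98.5 mm up. Origin, axes as the small one. Handle 21 mm wide; bowl 51 wide, 33 deep, 53.5 to 98.5 mm below the origin, walls 2.5 mm, front rounded off: slips over the small bowl with 3 mm or more to spare. Nested, its handle lies flat on the front of the small one's, origin 6 mm further along -x. Hung, an eye's centre is 2.5 mm under the bar's axis.
- scoop_large: Largest scoop, 110 to 175 g, first standing on its bowl on the table, eye 106 mm up. Origin, axes as the small one. Handle 24 mm wide; bowl 62 wide, 38 deep, 48 to 106 mm below the origin, walls 2.5 mm, front rounded off: slips over the middle one's bowl with 3 mm or more to spare. Nested, its handle lies flat on the front of the middle one's, origin 6 mm further along -x.
- jar_open: Bystander: open glass jar, 69 mm wide and 115 mm tall, left on the table, loose. Origin at the centre of its underside.
- cup_a: Bystander: brown clay cup, 78 mm tall, at the back of the table, loose. Origin at the centre of its underside.
- spice: Bystander: small spice jar with black cap, 41 mm wide and 105 mm tall, left at the back, loose. Origin at the centre of its underside.
Mind the look-alikes: they are no part of the job. What is shaped like the scoop_medium but blue, pink or purple is not meant.

How it is judged:
By the outcome, as a careful person would: the job done as asked, in the order asked, and still so for the second after the job is handed in, with the robot touching nothing.
It also fails if it takes over 72 s, if anything falls off the work surface, if the arm or the gripper's body presses on something with over 40 N, if the wrist force passes 120 N, or if a joint passes its speed limit or range.

## Robot

A 6-joint arm with a two-finger parallel gripper is mounted at the origin on a cart in front of the work surface, level with it; the furniture and walls round the work are solid. World frame = base frame: x ahead of the robot, y to its left, z up, the work surface at z = 0. Lengths are in mm, angles in rad, forces in N, time in s.
With the tool pointing down it reaches from about 275 to 1000 mm from the base axis. Payload 8.4 kg.
Tool frame: the origin (TCP) lies between the finger pads; the fingertips stand r.tips_ahead ahead of it and the grasp point (between the pads) lies 6 mm ahead of it (r.tips_ahead is the distance from the TCP to the fingertips, in mm); z points along the fingers, y is the line along which they close (so a half turn about z gives the same grasp; the last joint's range is limited). The gripper opens to 85 mm and grips with 20 to 120 N. Pads are 22 mm wide; open, the fingers measure 114 mm over their backs; the gripper's body (76 mm by 85 mm) begins 54 mm behind the grasp point. The pads swing forward as they close: fully open they stand 13 mm farther back than shut.
Start: joints at [-1.266, 0.353, 1.633, -0, 1.155, -0.002], TCP at [188.755, -595.819, 256.281] pointing down, gripper open.
Joint ranges: [-2.63, 2.63], [-0.92, 2.1], [0.06, 2.66], [-1.3, 4.44], [0, 2.69], [-3.02, 3.02]. Speed limits (rad/s): [2.22, 2.22, 2.79, 3.14, 3.14, 3.14].

## Interface

Orientations are given as [roll, pitch, yaw] about the fixed x, y, z axes, in that order (R = Rz(yaw) Ry(pitch) Rx(roll)).
In Python, from rig import r gives the robot as it stands.
- The arm moves only by the tool carry_out, never from a script. Its arguments are lists of equal length, an entry for each row: "delta_pos": the shift along the tool's x, y, z in m, a list of three; "rot": the turn, a rotation vector about the tool's x, y, z in degrees, a list of three. A call has 1 to 8 rows; each row is the pose to reach, as a shift and turn from the pose commanded when the call began, along the tool's axes at that moment; what a row does not reach only later rows make up. A row lasts 1/8 s, in which the tool goes at most 62.5 mm and 10.7 degrees, less where a joint would pass 70% of its speed; a pose out of reach is approached as far as the arm can. A call with a gripper value outside its range is refused whole. "claw" is the finger opening in m, from 0 to 0.0854, set as the call begins (left out, the last holds). The fingers move at their own pace and stop on an object; "grip_force" is the grip in N (left out, the last holds). Time passes only in rows, so rows that repeat a pose let the fingers close. It gives the time, the measured TCP pose, the force, the opening and the grip force at its end, in the units of the state.
- r.sense(): the state, without advancing time (a new reading comes with each control period).
- r.grab_frame(name): name is "side" or "top" or "wrist"; returns the picture (384x512x3 uint8, blue, green, red); there is no depth.
- r.camera_info(name): a dict with "fx", "fy", "cx", "cy" (pixels), "pose" (4x4, takes a point from camera to world coordinates); the wrist camera has in their place "hand_eye" (4x4, takes a point from camera to tool coordinates, whose origin is the TCP and whose axes are the flange's). Camera axes: x right, y down, z forward; pixel columns grow to the right and rows downward; lengths in mm; the calibration is good to about 2 mm. A picture is of the moment at which its call begins: read the wrist's pose just before it. camera_info takes no time and is no camera call.
- r.sign_off(): hands the job in; it is judged then, once.
Trained networks look in the newest picture that a camera, given by its name, has taken for a name from the list of things; names that differ only in an ending like _2 or _b are one class to them, and where a whole thing is asked for, a point or a joint stands for the part that bears it (a point fixed in the world has none). Each returns a list of dicts, best first, with "p" (0 to 1); they miss things now and then, are a little off and sometimes report something else, mostly with a low value. They report only what shows in the picture. A call takes as long as a camera call. They do not tell look-alikes from the thing itself.
- r.recognise(thing, camera): "box" ([left, top, right, bottom] in pixels, round what is visible of it).
- r.cut_out(thing, camera): "mask" (384x512 bool, what is visible of it) and "box" ([left, top, right, bottom] in pixels, round what is visible of it).
The state is a dict: "clock": time; "qpos": joint angles; "qvel": joint speeds; "joint_efforts": joint torques, N m; "eef_pos": TCP position; "tcp_rot": TCP orientation; "contact_force": force on the tool from outside, world axes, zero at the start; "wrist_torque": the same for the moment, N m; "opening": opening from 0.0 (shut) to 1.0 (fully open); "grasp_force": force on a finger pad.
Only numpy, scipy, OpenCV 4.12 (cv2) and the standard library are available. Lean on these libraries where they do the work, as an engineer would, in place of code of your own. Each camera call takes 0.05 s, during which the arm holds its last target. There are 200 camera calls.

## Working session

There is one attempt and no reset: what is moved stays moved. The work goes in short steps, Python scripts to look and compute and a tool call to move; the robot and the scene stay as the last step left them, time stands still between calls to the robot, and variables do not carry over. Pictures are saved under pics/ and viewed, at most 10 in all, crops included, and the job is handed in when it is done.

Besides the shell and the picture viewer there is one more tool, called after "Request:" as name(argument=value, ...) on one line, values as JSON. carry_out: Moves the arm, as the interface text tells. Its arguments: {"type":"object","properties":{"delta_pos":{"type":"array","items":{"type":"array","items":{"type":"number"}}},"rot":{"type":"array","items":{"type":"array","items":{"type":"number"}}},"claw":{"type":"number"},"grip_force":{"type":"number"}},"required":["delta_pos","rot"]}

```bash
ls; mkdir -p pics; python3 - <<'E'
from rig import r
import cv2,numpy as np
s=r.sense()
for k in s: print(k,s[k])
print(r.tips_ahead)
for n in ["side","top"]:
    c=r.camera_info(n); print(n,{k:np.round(c[k],3).tolist() for k in c})
    cv2.imwrite(f'pics/{n}0.png',r.grab_frame(n))
    for t in ["stand","sleeve_mouth","keeper","scoop_small","scoop_medium","scoop_large","jar_open","cup_a","spice"]:
        print(t,[(round(d['p'],2),np.round(d['box']).tolist()) for d in r.recognise(t,n)])
c=r.camera_info("wrist");print({k:np.round(c[k],3).tolist() for k in c})
E
```

```text
pics
clock 0.0
qpos [-1.26640160e+00  3.53630001e-01  1.63414527e+00  5.59981485e-07
  1.15521111e+00 -2.39204002e-03]
qvel [ 1.13941882e-05 -2.72567762e-04 -7.03600268e-04 -1.20130779e-04
  6.98401422e-05 -1.23609695e-03]
joint_efforts [-6.84583320e-04 -6.05260348e+01 -3.42070949e+01 -4.70024600e-05
  9.19270824e-03 -1.44426231e-06]
eef_pos [ 188.61795744 -595.38657026  255.56823337]
tcp_rot [-3.14019893e+00 -3.84584119e-06  3.06786537e-01]
contact_force [-0.1891432   0.67781007  0.14437455]
wrist_torque [-0.01866383  0.03189922  0.01830295]
grasp_force 0.0
opening 1.0028834254705297
25.0
side {'fx': 454.351, 'fy': 454.351, 'cx': 255.243, 'cy': 191.551, 'pose': [[0.923, -0.226, 0.313, 144.013], [-0.386, -0.539, 0.749, -981.612], [-0.001, -0.812, -0.584, 938.38], [0.0, 0.0, 0.0, 1.0]]}
stand [(0.59, [253.0, 178.0, 312.0, 252.0]), (0.59, [199.0, 171.0, 212.0, 204.0])]
sleeve_mouth [(0.74, [254.0, 178.0, 313.0, 253.0])]
keeper []
scoop_small [(0.6, [259.0, 189.0, 272.0, 219.0])]
scoop_medium [(0.69, [268.0, 268.0, 292.0, 306.0]), (0.59, [202.0, 281.0, 224.0, 315.0]), (0.58, [250.0, 291
[... 372 characters left out ...]
95, 0.102, 422.442], [-1.0, 0.006, -0.001, 23.858], [0.0, -0.102, -0.995, 1470.09], [0.0, 0.0, 0.0, 1.0]]}
stand [(0.66, [332.0, 221.0, 346.0, 232.0]), (0.55, [251.0, 155.0, 286.0, 198.0])]
sleeve_mouth [(0.89, [249.0, 158.0, 282.0, 195.0])]
keeper []
scoop_small []
scoop_medium [(0.48, [320.0, 202.0, 335.0, 212.0])]
scoop_large [(0.71, [200.0, 214.0, 214.0, 225.0])]
jar_open [(0.74, [178.0, 155.0, 189.0, 169.0]), (0.67, [138.0, 179.0, 161.0, 196.0])]
cup_a [(0.61, [261.0, 122.0, 280.0, 149.0])]
spice []
{'fx': 344.949, 'fy': 344.949, 'cx': 254.393, 'cy': 196.117, 'hand_eye': [[-0.0, -0.948, -0.317, 81.697], [1.0, 0.0, -0.001, -0.058], [0.001, -0.317, 0.948, -115.869], [0.0, 0.0, 0.0, 1.0]]}
```

```bash
python3 - <<'E'
import cv2
a=cv2.imread('pics/side0.png')[120:345,180:380]
cv2.imwrite('pics/side0z.png',cv2.resize(a,(533,600),interpolation=cv2.INTER_CUBIC))
a=cv2.imread('pics/top0.png')[110:260,130:355]
cv2.imwrite('pics/top0z.png',cv2.resize(a,(800,533),interpolation=cv2.INTER_CUBIC))
E
```

```text
(no output)
```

View pics/side0z.png

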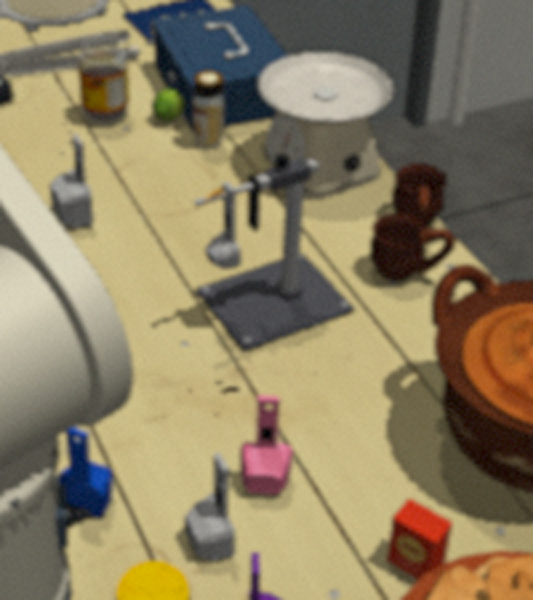

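View pics/top0z.png

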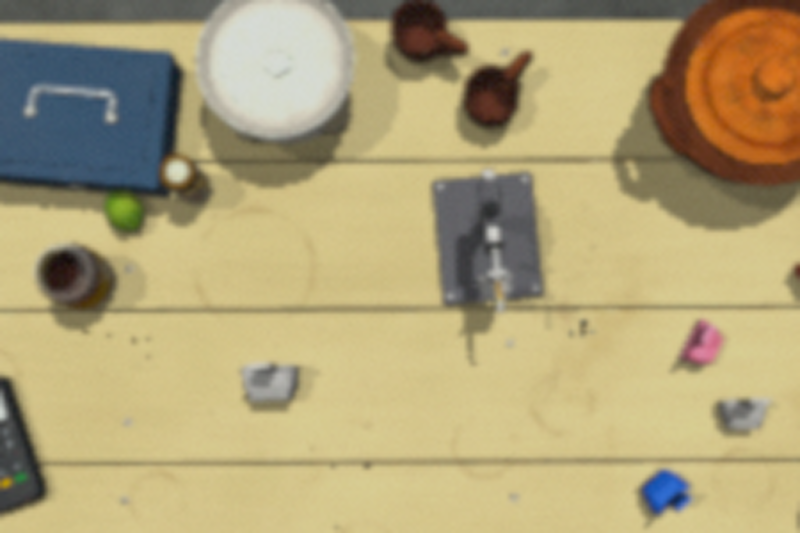

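Top view: up is +x and left is +y. There are two grey steel scoops, the larger at top (206,218) / side (206,188) and the other at top (338,226) / side (258,312). The look-alikes are pink at top (327,206), blue at top (317,248) and purple at side (275,338). The grey one at (338,226) fits scoop_medium, because the named scoops are plain steel. I'll confirm it with a wrist close-up.

```bash
cat > h.py <<'E'
import numpy as np,cv2
from scipy.spatial.transform import Rotation as R
from rig import r
def T(s):
    M=np.eye(4);M[:3,:3]=R.from_euler('xyz',s['tcp_rot']).as_matrix();M[:3,3]=s['eef_pos'];return M
def cam(n,s=None):
    c=r.camera_info(n)
    P=np.array(c['pose']) if n!='wrist' else T(s or r.sense())@np.array(c['hand_eye'])
    return c,P
def ray(cp,u,v):
    c,P=cp; d=P[:3,:3]@[(u-c['cx'])/c['fx'],(v-c['cy'])/c['fy'],1]; return P[:3,3],d
def onz(cp,u,v,z):
    o,d=ray(cp,u,v); return o+d*(z-o[2])/d[2]
def proj(cp,X):
    c,P=cp; q=(np.asarray(X,float)-P[:3,3])@P[:3,:3]; return np.stack([q[...,0]/q[...,2]*c['fx']+c['cx'],q[...,1]/q[...,2]*c['fy']+c['cy']],-1)
def delta(pos,rpy,s=None):
    "shift (m) and rotvec (deg) in current tool axes"
    M=T(s or r.sense()); print('dpos',np.round(M[:3,:3].T@(np.array(pos)-M[:3,3])/1000,4).tolist(),'rot',np.round(R.from_matrix(M[:3,:3].T@R.from_euler('xyz',rpy).as_matrix()).as_rotvec(degrees=True),2).tolist())
E
python3 - <<'E'
from h import *
t=cam('top')
for n,u,v,z in [('med',338,226,50),('large',206,218,50),('pink',327,206,50),('blue',317,248,50),('barend',270.5,196,180),('sleeve',268.5,175,190),('base c',267.5,177.5,8)]: print(n,onz(t,u,v,z).round())
# base corners
C=[(130+x/3.556,110+y/3.553) for x,y in[(433,180),(530,173),(543,298),(445,304)]]
print([onz(t,u,v,8).round().tolist() for u,v in C])
s=r.sense()
# view pose for medium: camera in front
m=onz(t,338,226,50); delta([m[0]-60,m[1],260],[np.pi,0,np.pi+ .0])
E
```

```text
med [ 430. -297.   50.]
large [465. 231.  50.]
pink [ 511. -255.   50.]
blue [ 344. -211.   50.]
barend [541. -24. 180.]
sleeve [617. -17. 190.]
base c [634. -18.   8.]
[[706.0, 47.0, 8.0], [714.0, -67.0, 8.0], [565.0, -81.0, 8.0], [559.0, 34.0, 8.0]]
dpos [0.2633, -0.2297, -0.0037] rot [0.0, 0.0, -162.42]
```

Request:
carry_out(delta_pos=[[0.06,0,0],[0.12,0,0],[0.18,-0.05,0],[0.24,-0.1,0],[0.25,-0.16,0],[0.25,-0.22,0.01],[0.25,-0.23,0.02],[0.25,-0.23,0.03]], rot=[[0,0,-10],[0,0,-20],[0,0,-30],[0,0,-40],[0,0,-50],[0,0,-60],[0,0,-70],[0,0,-80]], claw=0.0854)

```text
clock: 2.0
eef_pos: [357.0, -298.8, 226.1]
tcp_rot: [-3.141, -0.001, 1.711]
contact_force: [-0.9, -0.5, -0.5]
opening: 0.997
grasp_force: 0.0
```

Request:
carry_out(delta_pos=[[0,0,0],[0,0,0],[0,0,0],[0,0,0],[0,0,0],[0,0,0],[0,0,0],[0,0,0]], rot=[[0,0,-10],[0,0,-20],[0,0,-30],[0,0,-40],[0,0,-50],[0,0,-60],[0,0,-70],[0,0,-82]])

```text
clock: 3.0
eef_pos: [357.7, -301.1, 226.4]
tcp_rot: [-3.141, 0.0, 3.118]
contact_force: [0.6, 0.3, -0.2]
opening: 1.002
grasp_force: 0.0
```

```bash
python3 - <<'E'
from h import *
s=r.sense();print(s['clock'],s['eef_pos'],s['tcp_rot'],s['qpos'])
im=r.grab_frame('wrist');cv2.imwrite('pics/w1.png',im);cv2.imwrite('pics/w1z.png',cv2.resize(im,(800,600)))
for d in r.cut_out('scoop_medium','wrist'): print(round(d['p'],2),d['box'])
E
```

```text
3.0 [ 357.67101652 -301.09039356  226.42016931] [-3.14143594e+00  2.33619487e-04  3.11825717e+00] [-7.02944334e-01  1.41077216e-01  1.99025070e+00  2.94402909e-05
  1.00998453e+00 -2.25042082e+00]
0.92 [272.5, 279.7, 330.0, 375.9]
0.79 [97.0, 220.4, 173.5, 286.0]
0.77 [226.4, 219.8, 275.2, 307.8]
0.55 [451.7, 328.0, 511.5, 341.7]
```

View pics/w1z.png

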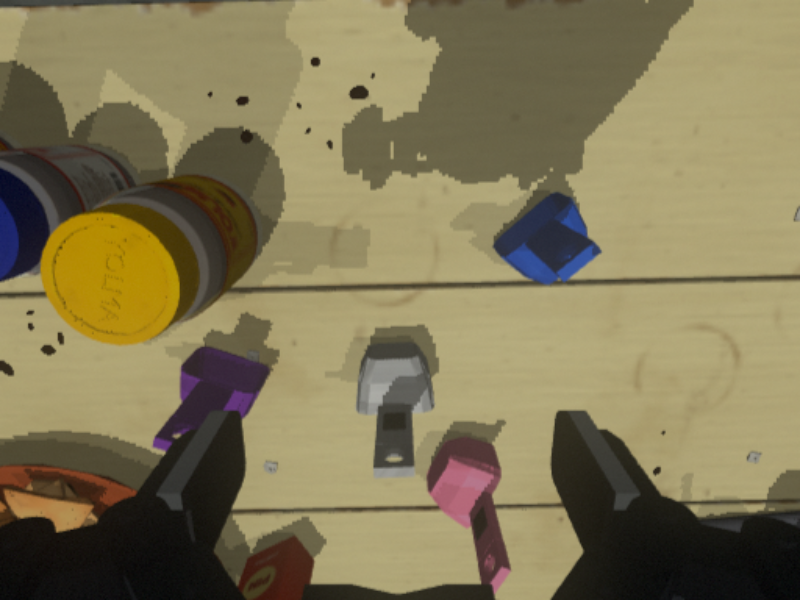

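```bash
python3 - <<'E'
import cv2
a=cv2.imread('pics/w1.png')[205:335,215:335]
cv2.imwrite('pics/w1c.png',cv2.resize(a,(552,598),interpolation=cv2.INTER_CUBIC))
E
```

```text
(no output)
```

View pics/w1c.png

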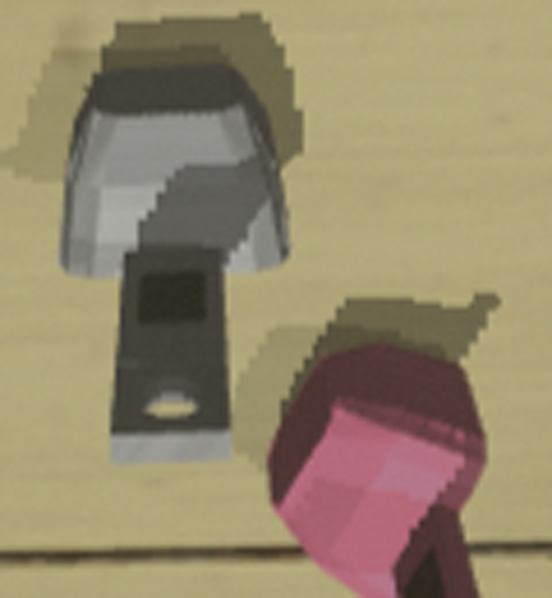

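The close-up shows an uncoloured steel scoop with its eye at wrist pixel (252,293), so this is scoop_medium. The pink look-alike stands beside it at (297,320).

```bash
cat >> h.py <<'E'
from scipy.optimize import least_squares
def fit(cp,L,U,z,x0):
    "fit x,y,yaw of an upright body at height z to local points L seen at U"
    L=np.array(L,float);U=np.array(U,float)
    def W(q): return L@R.from_euler('z',q[2]).as_matrix().T+[q[0],q[1],z]
    o=least_squares(lambda q:(proj(cp,W(q))-U).ravel(),x0,x_scale=[100,100,1]); return o.x,np.abs(o.fun).max()
E
python3 - <<'E'
from h import *
s=r.sense();c=cam('wrist',s)
f=lambda p:((p[0]+.5)/4.6-.5+215,(p[1]+.5)/4.6-.5+205)
U=[f(p) for p in[(110,464),(231,457),(112,433),(231,429),(171,406)]]
# image left = -y
L=[(3,-10.5,11),(3,10.5,11),(-3,-10.5,11),(-3,10.5,11),(-3,0,0)]
q,e=fit(c,L,U,98.5,[430,-297,0]);print(q,e,onz(c,*U[0],109.5),onz(c,*U[1],109.5))
print('pink bowl pt',[onz(c,*f(p),45).round().tolist() for p in[(270,480),(460,360),(485,450)]])
print('pink low pt',[onz(c,*f(p),5).round().tolist() for p in[(270,480),(290,410)]])
E
```

```text
[ 4.42492362e+02 -3.05196288e+02  1.72872757e-02] 2.0997005524337737 [ 445.41640847 -315.86173858  109.5       ] [ 444.5775363  -294.89092047  109.5       ]
pink bowl pt [[498.0, -285.0, 45.0], [468.0, -244.0, 45.0], [491.0, -238.0, 45.0]]
pink low pt [[527.0, -283.0, 5.0], [507.0, -278.0, 5.0]]
```

```bash
python3 - <<'E'
from h import *
delta([442.5,-305,98],[np.pi,0,np.pi+.03])
E
```

```text
dpos [-0.0849, -0.0016, 0.1284] rot [-0.01, 0.01, -3.26]
```

Request:
carry_out(delta_pos=[[-0.05,-0.001,0],[-0.085,-0.0016,0.02],[-0.085,-0.0016,0.065],[-0.085,-0.0016,0.1],[-0.085,-0.0016,0.12],[-0.085,-0.0016,0.128],[-0.085,-0.0016,0.128]], rot=[[0,0,-3],[0,0,-3.3],[0,0,-3.3],[0,0,-3.3],[0,0,-3.3],[0,0,-3.3],[0,0,-3.3]], claw=0.05)

```text
clock: 3.98
eef_pos: [442.6, -305.2, 98.3]
tcp_rot: [3.141, -0.0, -3.115]
contact_force: [0.3, 0.1, -0.4]
opening: 0.587
grasp_force: 0.0
```

Request:
carry_out(delta_pos=[[0,0,0],[0,0,0],[0,0,0],[0,0,0],[0,0,0],[0,0,0]], rot=[[0,0,0],[0,0,0],[0,0,0],[0,0,0],[0,0,0],[0,0,0]], claw=0.01, grip_force=60)

```text
clock: 4.72
eef_pos: [443.2, -305.5, 99.4]
tcp_rot: [-3.141, 0.002, -3.114]
contact_force: [-0.1, 0.2, 6.6]
opening: 0.23
grasp_force: 58.8
```

Request:
carry_out(delta_pos=[[0,0,-0.03],[0,0,-0.08],[0,0,-0.14],[-0.01,0.02,-0.19],[-0.04,0.065,-0.23],[-0.07,0.115,-0.23],[-0.09,0.155,-0.23],[-0.1,0.182,-0.23]], rot=[[0,0,0],[0,0,0],[0,0,0],[0,0,0],[0,0,0],[0,0,0],[0,0,0],[0,0,0]])

```text
clock: 5.72
eef_pos: [537.9, -118.4, 328.6]
tcp_rot: [3.142, 0.001, -3.112]
contact_force: [-0.2, -0.2, -1.0]
opening: 0.232
grasp_force: 58.8
```

Request:
carry_out(delta_pos=[[0,0,0],[0,0,0],[0,0,0]], rot=[[0,0,0],[0,0,0],[0,0,0]])

```text
clock: 6.1
eef_pos: [537.0, -121.3, 328.3]
tcp_rot: [-3.141, -0.0, -3.115]
contact_force: [-0.3, 0.1, -1.8]
opening: 0.231
grasp_force: 58.9
```

```bash
python3 - <<'E'
from h import *
s=r.sense();print(s['clock'],s['eef_pos'],s['tcp_rot'],s['contact_force'],s['opening'])
im=r.grab_frame('wrist');cv2.imwrite('pics/w2.png',im);cv2.imwrite('pics/w2z.png',cv2.resize(im,(800,600),interpolation=cv2.INTER_CUBIC))
for t in ['stand','sleeve_mouth','keeper','scoop_small','scoop_medium']: print(t,[(round(d['p'],2),np.round(d['box'],1).tolist()) for d in r.recognise(t,'wrist')])
np.savez('w2.npz',pos=s['eef_pos'],rot=s['tcp_rot'])
E
```

```text
6.1 [ 536.97454435 -121.3188699   328.32355748] [-3.14135825e+00 -9.96050604e-05 -3.11450514e+00] [-0.32061391  0.13540565 -1.7683392 ] 0.23092545301917308
stand [(0.81, [287.0, 164.9, 386.9, 311.6])]
sleeve_mouth [(0.89, [286.7, 170.6, 383.8, 309.1])]
keeper [(0.5, [369.8, 202.3, 381.3, 229.8])]
scoop_small [(0.7, [329.3, 183.2, 388.2, 242.3])]
scoop_medium [(0.87, [118.3, 107.0, 165.8, 155.4]), (0.83, [0.0, 38.5, 28.1, 79.9]), (0.74, [212.2, 170.0, 294.9, 322.2])]
```

View pics/w2z.png

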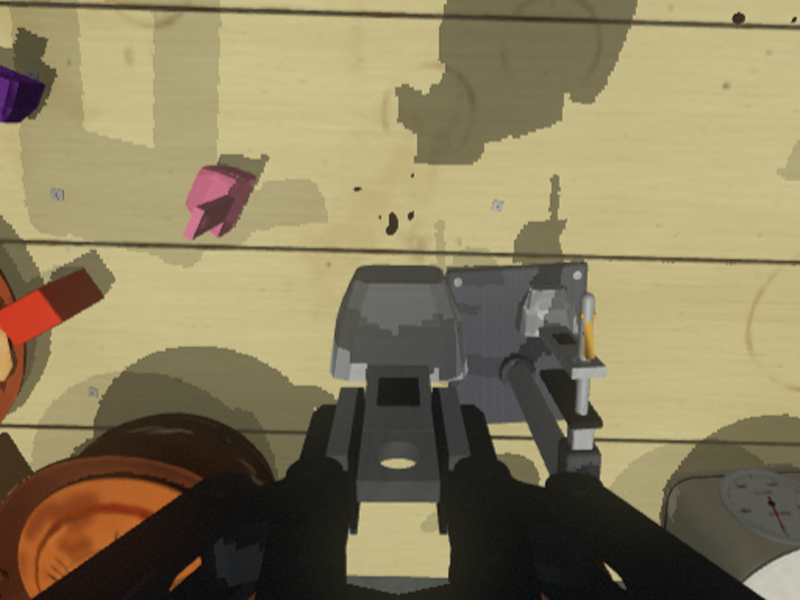

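```bash
python3 - <<'E'
import cv2
a=cv2.imread('pics/w2.png')
A=cv2.resize(a[180:310,350:400],(230,598),interpolation=cv2.INTER_CUBIC)
B=cv2.resize(a[210:330,220:300],(399,598),interpolation=cv2.INTER_CUBIC)
cv2.imwrite('pics/w2c.png',cv2.hconcat([A,B]))
E
```

```text
(no output)
```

View pics/w2c.png

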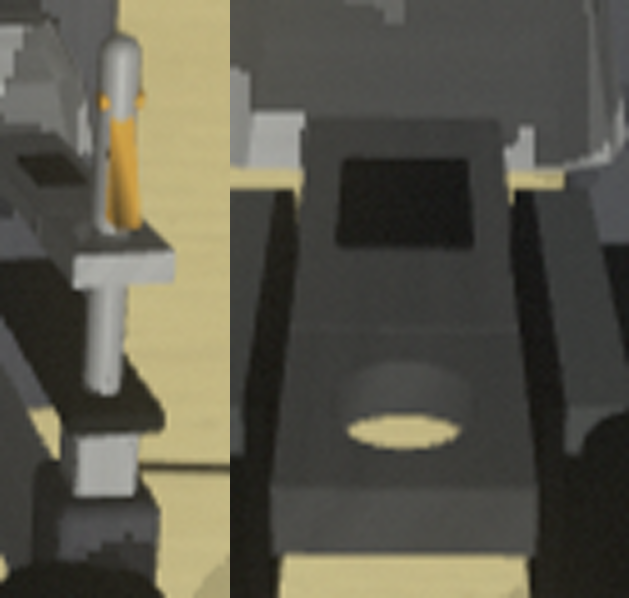

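```bash
python3 - <<'E'
from h import *
d=np.load('w2.npz');s=dict(eef_pos=d['pos'],tcp_rot=d['rot']);c=cam('wrist',s)
A=lambda x,y:((x+.5)/4.6-.5+350,(y+.5)/4.6-.5+180)
B=lambda x,y:((x-230+.5)/4.984-.5+220,(y+.5)/4.984-.5+210)
p1=onz(c,*A(121,70),180);p2=onz(c,*A(105,340),180);dd=p1-p2
print('bar',p1,p2,'stand yaw',np.arctan2(-dd[1],-dd[0]))
print('end',onz(c,*A(121,35),180),'stop?',onz(c,*A(104,393),181),'keeper rear top',onz(c,*A(124,228),189),'small front top',onz(c,*A(122,256),188.5),'back',onz(c,*A(122,284),188.5))
U=np.array([B(273,487),B(537,487),B(279,553),B(531,553),B(405,406),B(338,247),B(473,247)])[:5]
w=10.5
L=np.array([(-3,-w,11),(-3,w,11),(3,-w,11),(3,w,11),(-3,0,0)])
def W(q):return L@R.from_euler('xyz',[0,q[3],q[4]]).as_matrix().T+q[:3]
o=least_squares(lambda q:np.r_[(proj(c,W(q))-U).ravel(),(q[3])*20],[537,-121,328,0,.03],x_scale=[100,100,100,1,1])
print('scoop',o.x,np.abs(o.fun).max(),'tcp',s['eef_pos'],s['tcp_rot'])
E
```

```text
bar [540.0496829  -22.80902622 180.        ] [592.88786664 -18.43658206 180.        ] stand yaw 0.0825634811869519
end [533.64805578 -23.70086079 180.        ] stop? [603.44541794 -17.51482866 181.        ] keeper rear top [566.23415475 -21.65945155 189.        ] small front top [571.83822156 -21.0611901  188.5       ] back [577.28195536 -20.30170337 188.5       ]
scoop [ 5.44168271e+02 -1.20846808e+02  3.16595368e+02  4.20162312e-03
  2.59432189e-02] 0.6126541847430644 tcp [ 536.97454435 -121.3188699   328.32355748] [-3.14135825e+00 -9.96050604e-05 -3.11450514e+00]
```

```bash
python3 - <<'E'
from h import *
d=np.load('w2.npz');s=dict(eef_pos=d['pos'],tcp_rot=d['rot']);c=cam('wrist',s)
M=T(s)
for p in [(11,-10.5,25),(11,10.5,25),(-11,-10.5,25),(11,-10.5,20),(11,10.5,20)]:
    u=proj(c,M[:3,:3]@np.array(p,float)+M[:3,3]); print(p,u,'crop',(u-[220,210])*4.984+[230,0])
# w1 free z
s1=dict(eef_pos=[357.671,-301.09,226.42],tcp_rot=[-3.14143594,2.3e-4,3.11825717]);c1=cam('wrist',s1)
f=lambda p:((p[0]+.5)/4.6-.5+215,(p[1]+.5)/4.6-.5+205)
U=np.array([f(p) for p in[(110,464),(231,457),(112,433),(231,429),(171,406)]])
for w in (9.7,10.5):
  L=np.array([(3,-w,11),(3,w,11),(-3,-w,11),(-3,w,11),(-3,0,0)])
  W=lambda q:L@R.from_euler('xyz',[0,q[4],q[3]]).as_matrix().T+q[:3]
  o=least_squares(lambda q:np.r_[(proj(c1,W(q))-U).ravel(),q[4]*20],[440,-300,98,0,0],x_scale=[100,100,100,1,1]);print(w,o.x,np.abs(o.fun).max())
E
```

```text
(11, -10.5, 25) [230.78963696 245.61516858] crop [283.7755506  177.50600019]
(11, 10.5, 25) [277.19031503 245.57401623] crop [515.03653013 177.30089691]
(-11, -10.5, 25) [231.81889399 287.59654255] crop [288.90536764 386.74116805]
(11, -10.5, 20) [230.06503302 250.79222974] crop [280.16412459 203.308473  ]
(11, 10.5, 20) [277.91861247 250.74899819] crop [518.66636456 203.09300699]
9.7 [ 4.38327661e+02 -3.04716248e+02  1.05099145e+02  1.96950802e-02
 -4.63187227e-02] 1.991475944225499
10.5 [ 4.48962976e+02 -3.05089093e+02  8.99510463e+01  2.04743484e-02
 -3.67561836e-02] 1.519369437676744
```

```bash
python3 - <<'E'
from h import *
d=np.load('w2.npz');s=dict(eef_pos=d['pos'],tcp_rot=d['rot']);c=cam('wrist',s)
B=lambda x,y:((x-230+.5)/4.984-.5+220,(y+.5)/4.984-.5+210)
U=np.array([B(273,487),B(537,487),B(279,553),B(531,553),B(405,406)])
L0=np.array([(-3,-1,11),(-3,1,11),(3,-1,11),(3,1,11),(-3,0,0)])
for z in (325.4,327.4):
  def W(q):return (L0*[1,q[4],1])@R.from_euler('xyz',[0,q[3],q[2]]).as_matrix().T+[q[0],q[1],z]
  o=least_squares(lambda q:(proj(c,W(q))-U).ravel(),[537,-121,.03,0,10],x_scale=[100,100,1,1,10])
  print('scoop',o.x,(o.fun).round(1))
print(T(s)[:3,:3].T@np.array([0,0,1]))
E
```

```text
scoop [ 5.37922337e+02 -1.21033050e+02  2.59566064e-02 -3.12978617e-02
  9.63963717e+00] [ 0.4 -0.2 -0.4 -0.2 -0.4  0.4  0.4  0.4 -0.  -0.3]
scoop [ 5.36522472e+02 -1.21074851e+02  2.59580818e-02 -4.12057753e-02
  9.46160204e+00] [ 0.4 -0.3 -0.4 -0.3 -0.4  0.6  0.4  0.6 -0.  -0.5]
[ 9.96050602e-05 -2.34408430e-04 -9.99999968e-01]
```

```bash
python3 - <<'E'
from h import *
delta([503.7,-26.2,328],[np.pi,0,np.pi+.084]); delta([503.7,-26.2,179.4],[np.pi,0,np.pi+.084])
E
```

```text
dpos [0.0309, 0.0955, 0.0003] rot [-0.0, 0.0, -3.23]
dpos [0.0309, 0.0955, 0.1489] rot [-0.0, 0.0, -3.23]
```

Request:
carry_out(delta_pos=[[0.015,0.045,0],[0.031,0.09,0],[0.031,0.0955,0.02],[0.031,0.0955,0.07],[0.031,0.0955,0.115],[0.031,0.0955,0.142],[0.031,0.0955,0.149],[0.031,0.0955,0.149]], rot=[[0,0,-1.6],[0,0,-3.2],[0,0,-3.2],[0,0,-3.2],[0,0,-3.2],[0,0,-3.2],[0,0,-3.2],[0,0,-3.2]])

```text
clock: 7.4
eef_pos: [504.0, -25.9, 179.7]
tcp_rot: [3.142, 0.0, -3.058]
contact_force: [0.1, 0.2, -0.6]
opening: 0.231
grasp_force: 59.2
```

```bash
python3 - <<'E'
from h import *
s=r.sense();print(s['clock'],s['eef_pos'],s['tcp_rot'],s['contact_force'])
im=r.grab_frame('wrist');a=r.grab_frame('side')
A=cv2.resize(im[150:350,160:380],(660,600),interpolation=cv2.INTER_CUBIC)
cv2.imwrite('pics/w3z.png',A);cv2.imwrite('pics/w3.png',im);cv2.imwrite('pics/s3.png',a)
E
```

```text
7.4 [503.95654856 -25.86787966 179.66837014] [ 3.14158478e+00  1.31355613e-04 -3.05751057e+00] [ 0.06637096  0.15819723 -0.62147   ]
```

View pics/w3z.png

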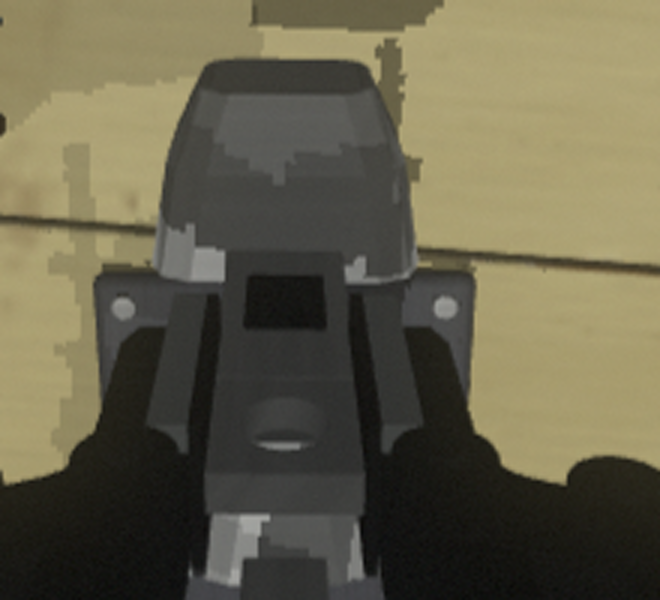

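The held eye (crop 285,430), the small bowl behind it (284) and the base bolts (mean 284) line up, so I'll insert.

Request:
carry_out(delta_pos=[[-0.008,0,0],[-0.018,0,0],[-0.026,0,0],[-0.032,0,0],[-0.036,0,0],[-0.038,0,0]], rot=[[0,0,0],[0,0,0],[0,0,0],[0,0,0],[0,0,0],[0,0,0]])

```text
clock: 8.25
eef_pos: [541.6, -22.6, 179.2]
tcp_rot: [-3.142, -0.0, -3.057]
contact_force: [-0.2, -0.6, -1.6]
opening: 0.228
grasp_force: 59.2
```

Request:
carry_out(delta_pos=[[-0.006,0,0],[-0.012,0,0],[-0.018,0,0],[-0.022,0,0],[-0.024,0,0]], rot=[[0,0,0],[0,0,0],[0,0,0],[0,0,0],[0,0,0]])

```text
clock: 8.88
eef_pos: [565.8, -20.6, 179.4]
tcp_rot: [-3.142, 0.0, -3.057]
contact_force: [-1.5, -0.6, 1.0]
opening: 0.231
grasp_force: 59.4
```

Request:
carry_out(delta_pos=[[-0.003,0,0],[-0.006,0,0],[-0.009,0,0],[-0.009,0,0]], rot=[[0,0,0],[0,0,0],[0,0,0],[0,0,0]])

```text
clock: 9.38
eef_pos: [574.7, -19.8, 179.2]
tcp_rot: [3.142, 0.0, -3.057]
contact_force: [-0.5, 0.1, -1.0]
opening: 0.233
grasp_force: 59.3
```

Request:
carry_out(delta_pos=[[0,0,0],[0,0,0],[0,0,0],[0,0,-0.01],[0,0,-0.035],[0,0,-0.055],[0.015,0,-0.055],[0.028,0,-0.055]], rot=[[0,0,0],[0,0,0],[0,0,0],[0,0,0],[0,0,0],[0,0,0],[0,0,0],[0,0,0]], claw=0.045)

```text
clock: 10.38
eef_pos: [544.8, -22.2, 233.7]
tcp_rot: [3.141, -0.001, -3.057]
contact_force: [-0.1, -0.1, 0.0]
opening: 0.52
grasp_force: 0.0
```

Request:
carry_out(delta_pos=[[0,0,0],[0,0,0],[0,0,0],[0,0,0]], rot=[[0,0,0],[0,0,0],[0,0,0],[0,0,0]], claw=0.0115)

```text
clock: 10.88
eef_pos: [546.7, -22.2, 234.1]
tcp_rot: [3.142, -0.0, -3.057]
contact_force: [-0.4, 0.5, -0.7]
opening: 0.138
grasp_force: 0.0
```

```bash
python3 - <<'E'
from h import *
s=r.sense();print(s['clock'],s['eef_pos'],s['tcp_rot'],s['contact_force'],s['opening'])
im=r.grab_frame('wrist');cv2.imwrite('pics/w4.png',im)
A=cv2.resize(im[200:384,160:380],(717,600),interpolation=cv2.INTER_CUBIC)
cv2.imwrite('pics/w4z.png',A)
E
```

```text
10.875 [546.71828165 -22.17083783 234.08690801] [ 3.14154729e+00 -1.63170136e-04 -3.05739554e+00] [-0.40243061  0.45967152 -0.69480776] 0.13846425809681537
```

View pics/w4z.png

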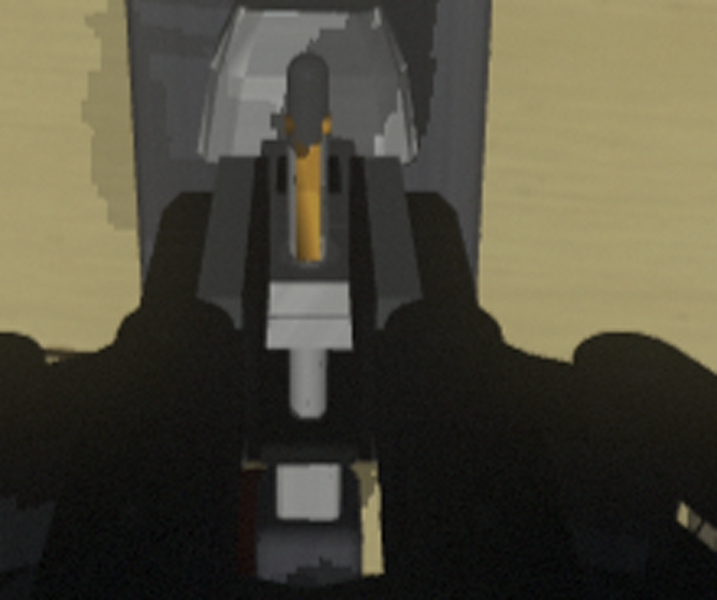

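The medium handle is behind the raised keeper and stacked on the small one. The finger gap (centre 310) straddles the bar (308). Next I'll press the pair from the front.

Request:
carry_out(delta_pos=[[0,0,0.03],[0,0,0.055],[0,0,0.062],[-0.008,0,0.062],[-0.016,0,0.062],[-0.023,0,0.062],[-0.028,0,0.062],[-0.03,0,0.062]], rot=[[0,0,0],[0,0,0],[0,0,0],[0,0,0],[0,0,0],[0,0,0],[0,0,0],[0,0,0]])

```text
clock: 11.92
eef_pos: [576.7, -19.7, 172.5]
tcp_rot: [-3.141, 0.0, -3.057]
contact_force: [-3.1, -0.3, 3.1]
opening: 0.133
grasp_force: 0.8
```

Request:
carry_out(delta_pos=[[-0.001,0,0],[-0.002,0,0],[-0.002,0,0]], rot=[[0,0,0],[0,0,0],[0,0,0]])

```text
clock: 12.3
eef_pos: [578.3, -19.6, 172.4]
tcp_rot: [-3.141, 0.0, -3.057]
contact_force: [-3.0, -0.8, 3.4]
opening: 0.136
grasp_force: 1.1
```

Request:
carry_out(delta_pos=[[-0.001,0,0],[-0.002,0,0],[-0.002,0,0]], rot=[[0,0,0],[0,0,0],[0,0,0]])

```text
clock: 12.68
eef_pos: [580.0, -19.5, 172.3]
tcp_rot: [-3.141, -0.001, -3.057]
contact_force: [-5.9, -2.2, 5.7]
opening: 0.133
grasp_force: 1.5
```

Request:
carry_out(delta_pos=[[-0.001,0,0],[-0.002,0,0],[-0.002,0,0]], rot=[[0,0,0],[0,0,0],[0,0,0]])

```text
clock: 13.05
eef_pos: [580.3, -19.5, 172.1]
tcp_rot: [-3.141, -0.005, -3.057]
contact_force: [-11.7, -2.8, 9.3]
opening: 0.139
grasp_force: 2.7
```

Request:
carry_out(delta_pos=[[-0.001,0,0],[-0.001,0,0]], rot=[[0,0,0],[0,0,0]])

```text
clock: 13.3
eef_pos: [580.5, -19.5, 172.0]
tcp_rot: [-3.141, -0.006, -3.057]
contact_force: [-15.6, -3.3, 12.0]
opening: 0.137
grasp_force: 3.4
```

Request:
carry_out(delta_pos=[[0.003,0,0],[0.006,0,0],[0.014,0,0],[0.026,0,0],[0.03,0,-0.03],[0.03,0,-0.08],[0.03,0,-0.11]], rot=[[0,0,0],[0,0,0],[0,0,0],[0,0,0],[0,0,0],[0,0,0],[0,0,0]])

```text
clock: 14.18
eef_pos: [553.4, -21.6, 284.5]
tcp_rot: [-3.141, 0.002, -3.057]
contact_force: [-0.3, 0.1, -0.2]
opening: 0.138
grasp_force: 0.0
```

```bash
python3 - <<'E'
from h import *
s=r.sense();print(s['clock'],s['eef_pos'],s['tcp_rot'],s['contact_force'],s['opening'])
im=r.grab_frame('wrist');cv2.imwrite('pics/w5.png',im)
# large position refined from side+top cut-outs
for n in('top','side'):
    r.grab_frame(n)
    print(n,[(round(d['p'],2),np.round(d['box'],1).tolist()) for d in r.recognise('scoop_large',n)])
delta([440,231,260],[np.pi,0,np.pi])
E
```

```text
14.175 [553.39253766 -21.62632754 284.51755933] [-3.14142553e+00  2.15983034e-03 -3.05749076e+00] [-0.34378221  0.10086453 -0.17316606] 0.1382353366475856
top [(0.67, [200.4, 214.0, 216.1, 223.9])]
side [(0.6, [198.0, 173.9, 213.8, 205.2])]
dpos [0.091, 0.2611, 0.0216] rot [0.01, -0.05, 4.82]
```

Request:
carry_out(delta_pos=[[0.03,0.04,0],[0.06,0.09,0],[0.09,0.14,0.01],[0.12,0.19,0.02],[0.14,0.24,0.035],[0.141,0.265,0.045],[0.141,0.265,0.045],[0.141,0.265,0.045]], rot=[[0,0,0],[0,0,1],[0,0,2],[0,0,3],[0,0,4],[0,0,4.8],[0,0,4.8],[0,0,4.8]], claw=0.055)

```text
clock: 15.42
eef_pos: [390.4, 229.9, 236.7]
tcp_rot: [-3.141, -0.001, -3.141]
contact_force: [-0.2, -0.9, 0.8]
opening: 0.647
grasp_force: 0.0
```

```bash
python3 - <<'E'
from h import *
s=r.sense();print(s['clock'],s['eef_pos'],s['tcp_rot'],s['contact_force'],s['opening'])
np.savez('w6.npz',pos=s['eef_pos'],rot=s['tcp_rot'])
im=r.grab_frame('wrist');cv2.imwrite('pics/w6.png',im)
D=r.cut_out('scoop_large','wrist')
for d in D: print(round(d['p'],2),d['box'])
b=D[0]['box'];x=int((b[0]+b[2])/2-60);y=int((b[1]+b[3])/2-65);x=max(0,min(x,392));y=max(0,min(y,254));print(x,y)
cv2.imwrite('pics/w6c.png',cv2.resize(im[y:y+130,x:x+120],(552,598),interpolation=cv2.INTER_CUBIC))
E
```

```text
15.425 [390.41297317 229.86689891 236.67459314] [-3.14050205e+00 -1.25468867e-03 -3.14066626e+00] [-0.19835386 -0.94020593  0.83426179] 0.6469959062601635
0.86 [230.7, 214.8, 290.2, 313.4]
200 199
```

View pics/w6c.png

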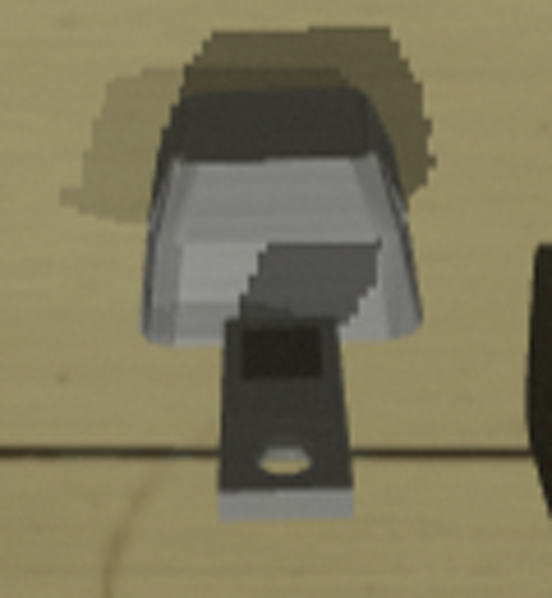

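The crop shows the large steel scoop, grey, with its eye at wrist pixel (262,299) and its bowl towards the robot.

```bash
python3 - <<'E'
from h import *
d=np.load('w6.npz');s=dict(eef_pos=d['pos'],tcp_rot=d['rot']);c=cam('wrist',s)
f=lambda p:((p[0]+.5)/4.6-.5+200,(p[1]+.5)/4.6-.5+199)
U=np.array([f(p) for p in[(221,520),(353,515),(219,490),(353,487),(285,461)]])
L0=np.array([(3,-1,11),(3,1,11),(-3,-1,11),(-3,1,11),(-3,0,0)])
def W(q):return (L0*[1,q[3],1])@R.from_euler('z',q[2]).as_matrix().T+[q[0],q[1],106]
o=least_squares(lambda q:(proj(c,W(q))-U).ravel(),[470,231,0,11],x_scale=[100,100,1,10])
print(o.x,o.fun.round(1))
x,y,yw,_=o.x
# TCP 7 mm in front of handle so pads end about flush with its back
print('dep eye at tcp');delta([x-6.5*np.cos(yw),y-6.5*np.sin(yw),104.5],[np.pi,0,np.pi+yw],s)
E
```

```text
[4.83099338e+02 2.36153001e+02 3.60620985e-02 1.16891729e+01] [-0.1  0.3  0.1  0.5  0.1  0.5 -0.   0.3 -0.  -1.7]
dep eye at tcp
dpos [-0.0864, 0.0061, 0.1321] rot [-0.06, -0.07, -2.01]
```

Request:
carry_out(delta_pos=[[-0.05,0.004,0],[-0.085,0.006,0.02],[-0.0865,0.006,0.07],[-0.0865,0.006,0.105],[-0.0865,0.006,0.125],[-0.0865,0.006,0.132],[-0.0865,0.006,0.132]], rot=[[0,0,-1],[0,0,-2],[0,0,-2],[0,0,-2],[0,0,-2],[0,0,-2],[0,0,-2]])

```text
clock: 16.4
eef_pos: [477.5, 236.2, 105.5]
tcp_rot: [-3.142, -0.0, -3.107]
contact_force: [-0.1, -0.2, 0.5]
opening: 0.646
grasp_force: 0.0
```

Request:
carry_out(delta_pos=[[0,0,0],[0,0,0],[0,0,0],[0,0,0],[0,0,0],[0,0,0]], rot=[[0,0,0],[0,0,0],[0,0,0],[0,0,0],[0,0,0],[0,0,0]], claw=0.014, grip_force=60)

```text
clock: 17.15
eef_pos: [477.9, 237.0, 106.3]
tcp_rot: [3.141, 0.002, -3.106]
contact_force: [-0.9, -0.2, 7.1]
opening: 0.266
grasp_force: 58.7
```

```bash
python3 - <<'E'
from h import *
delta([498,0,240],[np.pi,0,np.pi+.0842]);delta([499,-26.2,178.8],[np.pi,0,np.pi+.0842])
E
```

```text
dpos [-0.0119, -0.2375, -0.1339] rot [0.03, 0.1, -2.79]
dpos [-0.0119, -0.2637, -0.0727] rot [0.03, 0.1, -2.79]
```

Request:
carry_out(delta_pos=[[0,0,-0.03],[0,0,-0.08],[0,-0.03,-0.12],[-0.002,-0.08,-0.134],[-0.005,-0.13,-0.134],[-0.008,-0.18,-0.134],[-0.011,-0.225,-0.13],[-0.012,-0.255,-0.11]], rot=[[0,0,0],[0,0,0],[0,0,-0.5],[0,0,-1],[0,0,-1.5],[0,0,-2],[0,0,-2.8],[0,0,-2.8]])

```text
clock: 18.15
eef_pos: [499.0, -19.6, 216.2]
tcp_rot: [-3.141, 0.003, -3.058]
contact_force: [-0.5, 0.1, -1.8]
opening: 0.27
grasp_force: 59.1
```

```bash
python3 - <<'E'
from h import *
delta([499,-26.2,178.8],[np.pi,0,np.pi+.0842])
E
```

```text
dpos [0.0006, -0.0065, 0.0374] rot [-0.03, 0.17, -0.05]
```

Request:
carry_out(delta_pos=[[0,-0.007,0.015],[0,-0.007,0.03],[0,-0.007,0.037],[0,-0.007,0.037],[0,-0.007,0.037]], rot=[[0,0,0],[0,0,0],[0,0,0],[0,0,0],[0,0,0]])

```text
clock: 18.77
eef_pos: [499.1, -24.2, 178.7]
tcp_rot: [-3.142, 0.001, -3.057]
contact_force: [-0.8, 0.0, -1.6]
opening: 0.265
grasp_force: 59.1
```

```bash
python3 - <<'E'
from h import *
delta([499,-26.2,178.8],[np.pi,0,np.pi+.0842]);print(r.sense()['eef_pos'])
im=r.grab_frame('wrist');cv2.imwrite('pics/w7.png',im)
# handle top and eye profile: compare with w3 (same pose apart from 5 mm along the bar)
g=cv2.cvtColor(im,cv2.COLOR_BGR2GRAY)
c=cam('wrist');M=T(r.sense())
for lab,p in [('eye front if +5',(-5+3,0,0)),('eye front if +6.5',(-6.5+3,0,0)),('top back +5',(-8,0,-11)),('top front +5',(-2,0,-11))]:
    print(lab,proj(c,M[:3,:3]@np.array(p,float)+M[:3,3]).round(1))
print(g[270:345,254].tolist())
E
```

```text
dpos [0.0003, -0.002, -0.0001] rot [-0.0, 0.04, 0.05]
[499.12611095 -24.16467851 178.68588235]
eye front if +5 [254.  303.9]
eye front if +6.5 [254.  307.1]
top back +5 [254.  335.8]
top front +5 [254.  322.4]
[19, 39, 50, 52, 51, 52, 50, 50, 51, 51, 51, 50, 51, 51, 50, 50, 50, 51, 54, 48, 51, 53, 53, 52, 51, 56, 66, 67, 66, 65, 65, 96, 128, 130, 129, 111, 68, 52, 51, 49, 52, 50, 50, 51, 52, 53, 51, 52, 52, 51, 52, 54, 60, 67, 65, 66, 66, 63, 67, 64, 66, 67, 66, 66, 67, 105, 144, 142, 141, 141, 143, 142, 141, 141, 125]
```

Request:
carry_out(delta_pos=[[0,-0.002,0],[0,-0.002,0],[-0.008,-0.002,0],[-0.018,-0.002,0],[-0.026,-0.002,0],[-0.034,-0.002,0],[-0.038,-0.002,0],[-0.038,-0.002,0]], rot=[[0,0,0],[0,0,0],[0,0,0],[0,0,0],[0,0,0],[0,0,0],[0,0,0],[0,0,0]])

```text
clock: 19.82
eef_pos: [537.0, -23.5, 178.2]
tcp_rot: [3.142, -0.0, -3.057]
contact_force: [-1.4, -0.7, -1.0]
opening: 0.266
grasp_force: 59.1
```

Request:
carry_out(delta_pos=[[-0.006,0.0004,0],[-0.012,0.0004,0],[-0.018,0.0004,0],[-0.022,0.0004,0],[-0.026,0.0004,0],[-0.026,0.0004,0]], rot=[[0,0,0],[0,0,0],[0,0,0],[0,0,0],[0,0,0],[0,0,0]])

```text
clock: 20.58
eef_pos: [563.6, -20.9, 178.5]
tcp_rot: [-3.142, 0.001, -3.057]
contact_force: [0.6, 0.1, 1.3]
opening: 0.267
grasp_force: 59.4
```

Request:
carry_out(delta_pos=[[-0.003,0,0],[-0.006,0,0],[-0.009,0,0],[-0.012,0,0],[-0.014,0,0],[-0.014,0,0]], rot=[[0,0,0],[0,0,0],[0,0,0],[0,0,0],[0,0,0],[0,0,0]])

```text
clock: 21.32
eef_pos: [576.7, -19.8, 178.3]
tcp_rot: [3.142, 0.0, -3.057]
contact_force: [-0.2, 0.5, -1.8]
opening: 0.27
grasp_force: 59.3
```

Request:
carry_out(delta_pos=[[0,0,0],[0,0,0],[0,0,0],[0,0,-0.01],[0,0,-0.035],[0,0,-0.055],[0.012,0,-0.055],[0.022,0,-0.055]], rot=[[0,0,0],[0,0,0],[0,0,0],[0,0,0],[0,0,0],[0,0,0],[0,0,0],[0,0,0]], claw=0.045)

```text
clock: 22.32
eef_pos: [553.2, -21.7, 232.8]
tcp_rot: [3.141, -0.001, -3.057]
contact_force: [-0.6, -0.7, -0.7]
opening: 0.53
grasp_force: 0.0
```

Request:
carry_out(delta_pos=[[0,0,0],[0,0,0],[0,0,0],[0,0,0]], rot=[[0,0,0],[0,0,0],[0,0,0],[0,0,0]], claw=0.0115)

```text
clock: 22.82
eef_pos: [554.9, -21.6, 233.1]
tcp_rot: [3.142, -0.0, -3.057]
contact_force: [-1.1, -0.3, 0.0]
opening: 0.132
grasp_force: 0.0
```

Request:
carry_out(delta_pos=[[0,0,0.03],[0,0,0.055],[0,0,0.06],[-0.006,0,0.06],[-0.011,0,0.06],[-0.015,0,0.06],[-0.017,0,0.06],[-0.017,0,0.06]], rot=[[0,0,0],[0,0,0],[0,0,0],[0,0,0],[0,0,0],[0,0,0],[0,0,0],[0,0,0]])

```text
clock: 23.82
eef_pos: [571.9, -20.3, 173.9]
tcp_rot: [-3.141, 0.001, -3.057]
contact_force: [-2.5, 0.5, 4.2]
opening: 0.133
grasp_force: 0.9
```

Request:
carry_out(delta_pos=[[-0.001,0,0],[-0.002,0,0],[-0.002,0,0]], rot=[[0,0,0],[0,0,0],[0,0,0]])

```text
clock: 24.2
eef_pos: [573.2, -20.2, 173.8]
tcp_rot: [-3.142, -0.001, -3.058]
contact_force: [-4.3, -0.3, 8.4]
opening: 0.135
grasp_force: 2.4
```

Request:
carry_out(delta_pos=[[-0.001,0,0],[-0.002,0,0],[-0.002,0,0]], rot=[[0,0,0],[0,0,0],[0,0,0]])

```text
clock: 24.58
eef_pos: [574.6, -20.0, 173.8]
tcp_rot: [-3.141, -0.002, -3.057]
contact_force: [-7.5, -1.3, 9.8]
opening: 0.134
grasp_force: 4.0
```

Request:
carry_out(delta_pos=[[-0.001,0,0],[-0.002,0,0],[-0.002,0,0]], rot=[[0,0,0],[0,0,0],[0,0,0]])

```text
clock: 24.95
eef_pos: [574.7, -20.0, 173.7]
tcp_rot: [3.142, -0.006, -3.057]
contact_force: [-15.7, -2.4, 15.6]
opening: 0.136
grasp_force: 7.8
```

Hard contact: the last 2 mm commanded moved the tool 0.1 mm and raised the force by 8 N. The position is 6 mm short of the previous press, as expected. I'll back off and check.

Request:
carry_out(delta_pos=[[0.003,0,0],[0.006,0,0],[0.014,0,0],[0.024,0,0],[0.026,0,-0.03],[0.026,0,-0.08],[0.026,0,-0.11],[0.026,0,-0.11]], rot=[[0,0,0],[0,0,0],[0,0,0],[0,0,0],[0,0,0],[0,0,0],[0,0,0],[0,0,0]])

```text
clock: 25.95
eef_pos: [552.5, -22.0, 285.7]
tcp_rot: [-3.141, 0.004, -3.057]
contact_force: [-0.5, -0.6, -0.1]
opening: 0.135
grasp_force: 0.0
```

```bash
python3 - <<'E'
from h import *
s=r.sense();print(s['clock'],s['eef_pos'],s['contact_force'])
im=r.grab_frame('wrist');cv2.imwrite('pics/w8.png',im)
a=r.grab_frame('side')
A=cv2.resize(im[160:384,150:370],(589,600),interpolation=cv2.INTER_CUBIC)
B=cv2.resize(a[165:265,245:280],(210,600),interpolation=cv2.INTER_CUBIC)
cv2.imwrite('pics/w8z.png',cv2.hconcat([A,B]))
E
```

```text
25.95 [552.49054912 -21.98932683 285.69084047] [-0.45075513 -0.55870835 -0.14999977]
```

View pics/w8z.png

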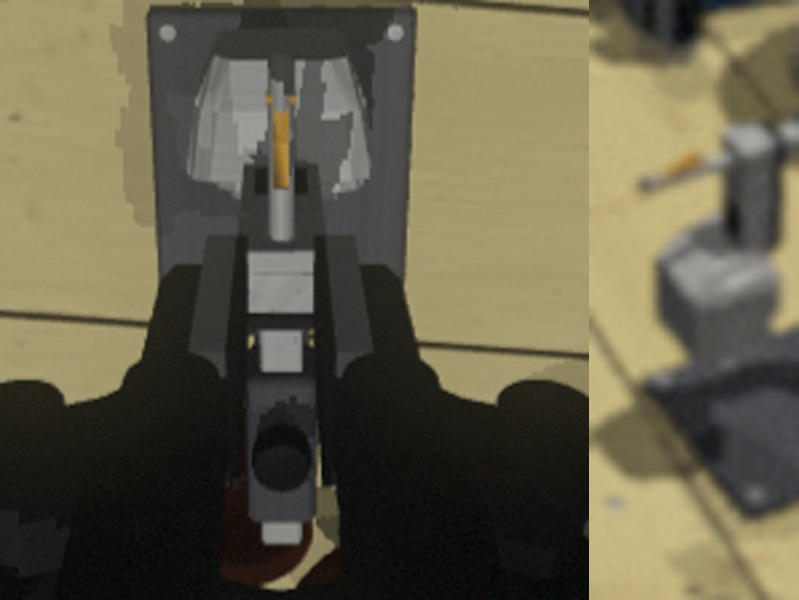

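```bash
python3 - <<'E'
from h import *
c=cam('wrist');f=lambda x,y:((x+.5)/2.678-.5+150,(y+.5)/2.678-.5+160)
S=np.array([603.4,-17.5]);u=np.array([-np.cos(.083),-np.sin(.083)])
for n,y,z in[('front',250,188.5),('line',275,188.5),('back',313,188.5),('stop rear',330,190),('keeper rear',189,187)]: print(n,((onz(c,*f(281,y),z)[:2]-S)@u).round(1))
im=cv2.imread('pics/w8.png');print(cv2.cvtColor(im,cv2.COLOR_BGR2GRAY)[245:290,254].tolist())
print('force',r.sense()['contact_force'])
E
```

```text
front 23.0
line 15.9
back 4.7
stop rear 0.6
keeper rear 39.3
[145, 143, 144, 144, 125, 72, 55, 55, 74, 119, 145, 144, 145, 144, 143, 144, 137, 135, 147, 148, 148, 147, 146, 144, 143, 143, 142, 143, 140, 140, 136, 103, 40, 32, 34, 36, 37, 45, 100, 143, 142, 141, 141, 141, 140]
force [-0.11862563 -0.49413215  0.03011288]
```

The stack measures 18.3 mm, which is three handles. It lies against the stop with no bar showing between, and the keeper is up in front, so I'm handing it in.

```bash
python3 -c "
from rig import r
print(r.sign_off())"
```

```text
the job is handed in; nothing more can be done
None
```

The middle scoop and then the largest now hang nested over the smallest, behind the raised keeper and pressed with about 16 N hard up against the rubber stop; the arm is clear and touched none of the jars or the cup, and the job was handed in at about 26 s.

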